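Fit the R-clip to a drill-head carrier's locking pin

ROBOT

A 6-joint arm with a two-finger parallel gripper is mounted at the origin on the work surface. World frame = base frame: x ahead of the robot, y to its left, z up, the work surface at z = 0. Lengths are in m, angles in degrees, forces in N, time in s.
With the tool pointing down it reaches from about 0.375 to 0.925 m from the base axis. Payload 5.7 kg.
Tool frame: the origin (TCP) lies midway between the tips of the shut fingers; the grasp point (between the pads) lies 19 mm behind it; z points along the fingers, y is the line along which they close (so a half turn about z gives the same grasp; the last joint's range is limited). The gripper opens to 88 mm and grips with 3 to 60 N. Pads are 20 mm wide; open, the fingers measure 115 mm over their backs; the gripper's body (75 mm by 178 mm) begins 61 mm behind the grasp point.
Start: joints at [60.613, 20.558, 86.54, -0, 72.909, -6.595], TCP at [0.232, 0.553, 0.223] pointing down, gripper open.
Joint ranges: [-170.27, 170.27], [-57.76, 135], [12.27, 136.19], [-55.21, 235.2], [11.17, 155.16], [-170.74, 170.74]. Speed limits (degrees/s): [136.94, 136.94, 180, 180, 180, 180].

INTERFACE

Orientations are given as a 3x3 rotation matrix whose columns are the frame's x, y, z axes.
In Python, from station import ctrl gives the robot as it stands. The module is installed in compiled form; this text tells all that it offers.
- The arm moves only by the shell command python3 -m handwheel 'ROWS' [OPENING] [FORCE]. ROWS is JSON, a list of rows, each a list of 6 numbers: the shift along the tool's x, y, z in m, then the turn, a rotation vector about the tool's x, y, z in rad. In form: [[x, y, z, wx, wy, wz], ...]. A call has 1 to 8 rows; each row is the pose to reach, as a shift and turn from the pose commanded when the call began, along the tool's axes at that moment; what a row does not reach only later rows make up. A row lasts 1/10 s, in which the tool goes at most 50 mm and 8.59 degrees, less where a joint would pass 70% of its speed; a pose out of reach is approached as far as the arm can. A call with a gripper value outside its range is refused whole. OPENING is the closure, from 0 (fully open) to 1 (shut), set as the call begins (- or left out, the last holds). The fingers move at their own pace and stop on an object; FORCE is the grip in N (left out, the last holds). Time passes only in rows, so rows that repeat a pose let the fingers close. It gives the time, the measured TCP pose, the force, the opening and the grip force at its end, in the units of the state.
- ctrl.get_obs(): the state, without advancing time (a new reading comes with each control period).
- ctrl.read_camera(name): name is "scene" or "top"; returns the picture (480x640x3 uint8, red, green, blue); there is no depth.
- ctrl.get_calibration(name): a dict with "fx", "fy", "cx", "cy" (pixels), "origin" and "orientation" of the camera in the world. Camera axes: x right, y up, looking along -z (the intrinsics and any distortion apply to the point x, -y, -z); pixel columns grow to the right and rows downward; lengths in m; the calibration is good to about 2 mm. A picture is of the moment at which its call begins. get_calibration takes no time and is no camera call.
- ctrl.job_done(): hands the job in; it is judged then, once.
The state is a dict: "time": time; "joint_pos": joint angles; "qd": joint speeds; "effort": joint torques, N m; "eef_pos": TCP position; "orientation": TCP orientation; "contact_force": force on the tool from outside, world axes, zero at the start; "torque": the same for the moment, N m; "grip_width": finger opening in m; "grasp_force": force on a finger pad.
Only numpy, scipy, OpenCV 4.12 (cv2) and the standard library are available. Lean on these libraries where they do the work, as an engineer would, in place of code of your own. Each camera call takes 0.05 s, during which the arm holds its last target. There are 200 camera calls.

TASK

Secure the carrier's upright locking pin with the R-clip: pick the clip up by its black grip, feel its straight leg into the pin's cross hole and push it through until the bow springs over the pin and closes around it, then let go and move clear. Never force it: clip and carrier must not be pressed together with more than 25 N. Leave the other things on the bench where they are.

Things in the scene. Friction and masses are not known exactly. Their poses are not given: they have to be found in the camera images.
- clip: R-clip of 6 mm steel wire with black moulded grip, 120 mm long, about 65 g, flat on the bench. Origin: centre of the grip's underside; x along the straight leg to its tip, y to the bow's side, z up. Grip 36 (x) by 22 (y) by 20 mm (z), centred over the origin; hold it across its 22 mm. The straight leg runs at y = 0, z = 3 mm from the grip to its round tip at x = 102 mm.
- clip_seat (a point): Point of the clip on the leg's centre line at clip x = 62, z = 3 mm, beside the middle of the bow: it lies on the pin's axis when the clip is home (about 2 mm of play either way). Axes as the clip's.
- leg_tip (a point): The very end of the clip's straight leg (clip x = 102, y = 0, z = 3 mm). Axes as the clip's.
- bow (a joint): Spread of the bow, rad; 0 closed, about 0.13 as its waist passes the pin; spring 0.075 N m + 1.5 N m/rad. The bow is wire in the leg's plane, centre line (clip x, y, mm): root 26, 9; swell 62, 16; waist 79, 8.5; flared free end 97, 17.5. Pushed along, the flare rides up the pin, the waist spreads and snaps shut behind it: about 5 to 16 N along the leg.
- carrier: Fixed aluminium block, 125 (x, -45 to +80) by 90 (y) by 28 mm (z). Origin on its underside below the pin's axis, z up. Bare round the pin, but for two 6 mm bolt heads at x = -35 and two spindle noses, 50 mm above the bench, at x = 62 mm. Its upright steel pin, 24 mm in diameter, rises from z = 28 to 64 mm. The clip goes in from the -x side.
- hole (a point): Middle of the pin's level 8 mm cross hole, on the pin's axis, 48 mm above the bench; mouths chamfered 0.8 mm. Axes are the carrier's, not the pin's: the pin is stiff to turn (0.12 N m of friction); its hole starts up to 0.6 rad, unmeasured, either way of x, the near mouth up to 7 mm aside. A groove on the pin's top shows it. Push along the hole or swing the pin with the leg.
- cap: Bystander: loose red plastic cap, 46 mm in diameter, 34 mm tall, origin at its underside.
- holder: Bystander: loose dark steel bit holder standing upright, 28 mm in diameter, 44 mm tall, origin at its underside.
- clamp: Bystander: loose dark steel clamp, 50 by 22 by 38 mm, origin at its underside.

How it is judged:
By the outcome, as a careful person would: the job done as asked, in the order asked, and still so for the second after the job is handed in, with the robot touching nothing.
It also fails if it takes over 72 s, if anything falls off the work surface, if the arm or the gripper's body presses on something with over 40 N, if the wrist force passes 120 N, or if a joint passes its speed limit or range.

## Working session

There is one attempt and no reset: what is moved stays moved. The work goes in short steps, Python scripts to look and compute and a shell command to move; the robot and the scene stay as the last step left them, time stands still between calls to the robot, and variables do not carry over. Pictures are saved under pics/ and viewed, at most 10 in all, crops included, and the job is handed in when it is done.

```bash
mkdir -p pics; cat > h.py <<'E'
import numpy as np, cv2
from station import ctrl
def cal(n):
    c=ctrl.get_calibration(n); return c
def ray(c,u,v):
    K=np.array([[c['fx'],0,c['cx']],[0,c['fy'],c['cy']],[0,0,1.]])
    d=c.get('distortion',None)
    p=cv2.undistortPoints(np.array([[[u,v]]],float),K,None if d is None else np.array(d,float))[0,0]
    return np.array(c['origin']),np.array(c['orientation'])@np.array([p[0],-p[1],-1])
def onz(c,u,v,z):
    o,d=ray(c,u,v); return o+d*(z-o[2])/d[2]
def proj(c,P):
    q=np.array(c['orientation']).T@(np.array(P)-np.array(c['origin']))
    return c['cx']+c['fx']*q[0]/-q[2], c['cy']+c['fy']*-q[1]/-q[2]
E
python3 - <<'E'
from h import *
for n in('scene','top'):
    cv2.imwrite(f'pics/{n}0.png',ctrl.read_camera(n)[:,:,::-1]); print(n,cal(n))
o=ctrl.get_obs();print(o)
E
```

```text
scene {'fx': 515.0896025491661, 'fy': 515.0896025491661, 'cx': 315.6398220877891, 'cy': 234.57093537500415, 'origin': array([ 1.29250261, -0.0694214 ,  0.67510142]), 'orientation': array([[ 0.04814456, -0.65988529,  0.74982231],
       [ 0.9987961 ,  0.0247372 , -0.04236056],
       [ 0.00940461,  0.75095903,  0.66028182]])}
top {'fx': 579.1899046299858, 'fy': 579.1899046299858, 'cx': 324.42966483745226, 'cy': 234.74443701725508, 'origin': array([ 0.53996164, -0.04829687,  1.19295748]), 'orientation': array([[ 0.00687429,  0.99831568, -0.05760684],
       [-0.99995842,  0.00651759, -0.00637746],
       [-0.00599126,  0.05764828,  0.99831898]])}
{'time': 0.1, 'joint_pos': array([ 6.06134301e+01,  2.05927664e+01,  8.65897426e+01, -6.60155652e-04,
        7.29087118e+01, -6.59423056e+00]), 'qd': array([-0.05226278,  0.0172351 , -0.20219559,  0.04211596,  0.06855251,
        0.06319349]), 'effort': array([-2.53753878e-04, -5.16353738e+01, -2.71408314e+01,  6.74702832e-02,
        2.75665795e-02, -5.71643477e-05]), 'eef_pos': array([0.23214788, 0.55262524, 0.22192469]), 'orientation': array([[-9.21916204e-01,  3.87388586e-01, -7.71647960e-04],
       [ 3.87389316e-01,  9.21915169e-01, -1.39264896e-03],
       [ 1.71897646e-04, -1.58283382e-03, -9.99998733e-01]]), 'contact_force': array([-0.87588193, -0.41059183,  0.25205655]), 'torque': array([ 0.0339241 , -0.03383204, -0.00042552]), 'grasp_force': 0.0, 'grip_width': 0.08788169094996559}
```

View pics/scene0.png

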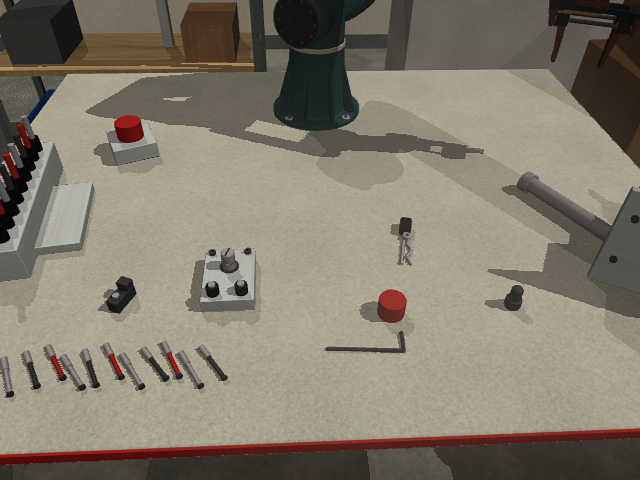

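View pics/top0.png

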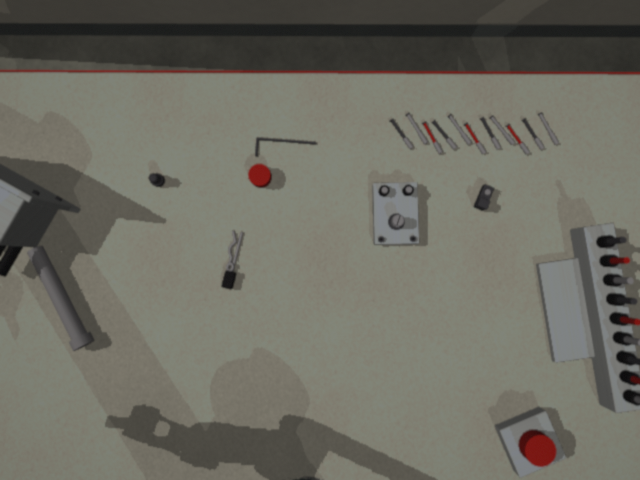

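The scene shows the clip at about (405,235) and the carrier with its pin at (229,258). In the top view the clip's grip is at (230,280) and the pin at (397,221). I'll zoom in on both.

```bash
python3 - <<'E'
from h import *
t=cv2.imread('pics/top0.png');s=cv2.imread('pics/scene0.png')
def cr(i,u,v,w=40,h=30): return cv2.resize(i[v-h:v+h,u-w:u+w],(400,300),interpolation=cv2.INTER_CUBIC)
a=np.vstack([np.hstack([cr(t,236,260),cr(s,405,240)]),np.hstack([cr(t,397,215),cr(s,229,275)])])
cv2.imwrite('pics/z0.png',a)
g=cal('top')
for nm,c,cc in(('top',t,(236,260)),):
    m=(cv2.cvtColor(c,cv2.COLOR_BGR2GRAY)<50).astype(np.uint8)
    m2=np.zeros_like(m);m2[260:300,210:255]=m[260:300,210:255]
    r=cv2.minAreaRect(np.argwhere(m2)[:,::-1].astype(np.float32));print(r,m2.sum(),onz(g,*r[0],0.02))
E
```

```text
((228.73533630371094, 279.058837890625), (10.6715669631958, 17.220029830932617), 14.03624439239502) 178 [0.51664736 0.15203929 0.02      ]
```

View pics/z0.png

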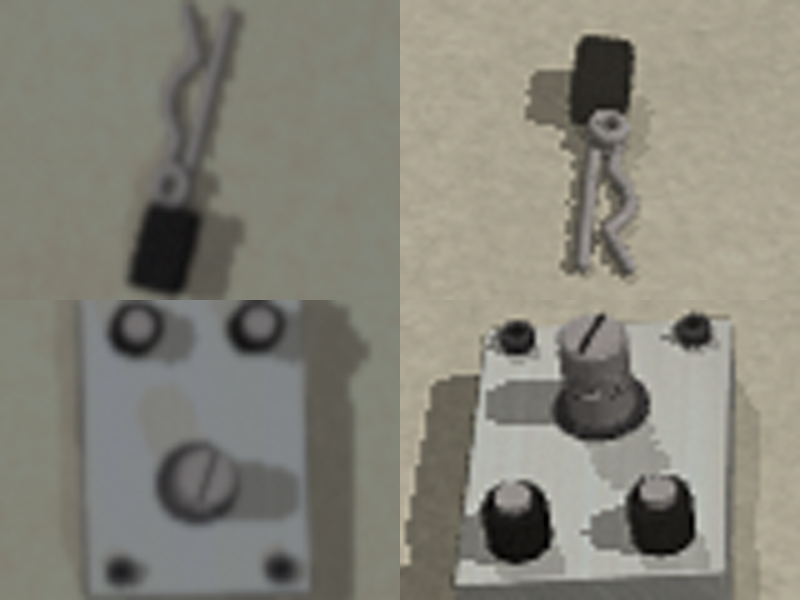

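The clip's bow is on its left (+y), with the leg tip at top (242,232). The groove on the pin leans to −y, and the pin's top disc is near top (398,220). Next I'll turn these into world coordinates.

```bash
python3 - <<'E'
from h import *
T=cal('top');S=cal('scene')
tp=lambda X,Y,u,v:(u-40+X/5-.4,v-30+Y/5-.4)
def pr(n,p):print(n,np.round(p*1000,1))
tip=onz(T,*tp(233,10,236,260),.003);root=onz(T,*tp(193,165,236,260),.003)
pr('tip T',tip);pr('root T',root);pr('gripT',onz(T,*tp(165,248,236,260),.018))
s=lambda X,Y:tp(X-400,Y,405,240)
ts=onz(S,*s(582,270),.003);rs=onz(S,*s(593,155),.003)
pr('tip S',ts);pr('root S',rs);pr('grip top S',onz(S,*s(605,60),.02))
for a,b in((tip,root),(ts,rs)):
    d=a-b;print('ang',np.degrees(np.arctan2(d[1],d[0])),'origin',np.round((a-d/np.linalg.norm(d)*.102)*1000,1))
# carrier edges & groove, spindles
b=lambda X,Y:tp(X,Y-300,397,215)
g1,g2=onz(T,*b(202,500),.064),onz(T,*b(216,456),.064)
pr('groove T',(g1+g2)/2);print(np.degrees(np.arctan2(*(g2-g1)[1::-1])))
q=lambda X,Y:tp(X-400,Y-300,229,275)
g1,g2=onz(S,*q(603,317),.064),onz(S,*q(582,351),.064)
pr('groove S',(g1+g2)/2);print(np.degrees(np.arctan2(*(g2-g1)[1::-1])))
pr('pin disc S',onz(S,*q(594,336),.064))
for n,P in(('b',(123,570)),('b',(282,568)),):pr('bolt T',onz(T,*b(*P),.034))
for n,P in(('b',(136,330)),('b',(258,325)),):pr('spindle T',onz(T,*b(*P),.05))
for P in((517,325),(694,318)):pr('bolt S',onz(S,*q(*P),.034))
for P in((516,497),(660,490)):pr('spin S',onz(S,*q(*P),.05))
E
```

```text
tip T [614.  128.8   3. ]
root T [550.1 144.3   3. ]
gripT [516.3 152.7  18. ]
tip S [616.9 128.5   3. ]
root S [553.5 143.9   3. ]
grip top S [516.3 153.2  20. ]
ang -13.621368681109091 origin [514.9 152.8   3. ]
ang -13.614102565990155 origin [517.8 152.5   3. ]
groove T [ 634.5 -185.4   64. ]
-17.577308910169453
groove S [ 636.7 -185.3   64. ]
-19.0568224058287
pin disc S [ 637.8 -184.7   64. ]
bolt T [ 599.8 -154.6   34. ]
bolt T [ 601.1 -218.2   34. ]
spindle T [ 694.4 -158.2   50. ]
spindle T [ 696.7 -206.6   50. ]
bolt S [ 598.8 -218.7   34. ]
bolt S [ 597.4 -154.7   34. ]
spin S [ 699.8 -206.8   50. ]
spin S [ 698.5 -159.5   50. ]
```

```bash
cat >> h.py <<'E'
from scipy.spatial.transform import Rotation as R
def tgt(yaw): 
    c,s=np.cos(np.radians(yaw)),np.sin(np.radians(yaw)); return np.array([[-c,-s,0],[-s,c,0],[0,0,-1.]])
def to(P,yaw):
    o=ctrl.get_obs();M=o['orientation'];d=M.T@(np.array(P)-o['eef_pos']);w=R.from_matrix(M.T@tgt(yaw)).as_rotvec()
    print(np.round(d,4),np.round(w,4),'pos',np.round(o['eef_pos'],4),'F',np.round(o['contact_force'],1),'t',o['time'])
E
python3 -c "
from h import *
to([.5165,.1527,.1],-13.6)"
```

```text
[-0.4171 -0.2583  0.1223] [-0.0016 -0.0003 -0.1604] pos [0.2321 0.5526 0.2219] F [-0.9 -0.4  0.3] t 0.1
```

```bash
python3 -m handwheel '[[-0.05,-0.031,0.01,0,0,-0.02],[-0.1,-0.062,0.025,0,0,-0.04],[-0.14,-0.087,0.037,0,0,-0.06],[-0.18,-0.111,0.05,0,0,-0.08],[-0.22,-0.136,0.06,0,0,-0.1],[-0.26,-0.161,0.07,0,0,-0.12],[-0.3,-0.186,0.085,0,0,-0.14],[-0.34,-0.21,0.1,0,0,-0.16]]' 0.4
python3 -c "
from h import *
to([.5165,.1527,.1],-13.6)"
```

```text
time: 0.9
eef_pos: [0.4584, 0.2355, 0.1259]
orientation: [[-0.972, 0.235, 0.0], [0.235, 0.972, 0.0], [-0.0, 0.0, -1.0]]
contact_force: [0.8, 0.1, 0.1]
grip_width: 0.0526
grasp_force: 0.0
[-0.0759 -0.0669  0.0259] [0.0001 0.0001 0.0004] pos [0.4584 0.2355 0.1259] F [0.8 0.1 0.1] t 0.9
```

```bash
python3 -m handwheel '[[-0.038,-0.0335,0.013,0,0,0],[-0.076,-0.067,0.026,0,0,0],[-0.076,-0.067,0.026,0,0,0],[-0.076,-0.067,0.026,0,0,0]]'
python3 - <<'E'
from h import *
to([.5165,.1527,.003],-13.6)
E
```

```text
time: 1.3
eef_pos: [0.5157, 0.1532, 0.0996]
orientation: [[-0.971, 0.239, -0.002], [0.239, 0.971, -0.0], [0.002, -0.001, -1.0]]
contact_force: [-0.4, -0.2, 0.1]
grip_width: 0.0531
grasp_force: 0.0
[-0.0011 -0.0002  0.0966] [-0.0005 -0.0017 -0.0035] pos [0.5157 0.1532 0.0996] F [-0.4 -0.2  0.1] t 1.3
```

```bash
python3 -m handwheel '[[-0.001,0,0.04,0,0,0],[-0.001,0,0.07,0,0,0],[-0.001,0,0.085,0,0,0],[-0.001,0,0.092,0,0,0],[-0.001,0,0.096,0,0,0],[-0.001,0,0.096,0,0,0]]'
python3 -m handwheel '[[0,0,0,0,0,0],[0,0,0,0,0,0],[0,0,0,0,0,0],[0,0,0,0,0,0],[0,0,0,0,0,0],[0,0,0,0,0,0]]' 1 35
```

```text
time: 1.9
eef_pos: [0.5165, 0.1548, 0.0047]
orientation: [[-0.972, 0.235, 0.0], [0.235, 0.972, 0.0], [-0.0, 0.0, -1.0]]
contact_force: [-0.3, -0.3, -0.1]
grip_width: 0.0526
grasp_force: 0.0
time: 2.5
eef_pos: [0.5169, 0.154, 0.0047]
orientation: [[-0.972, 0.236, 0.0], [0.236, 0.972, -0.0], [-0.0, 0.0, -1.0]]
contact_force: [-0.7, -0.7, 5.0]
grip_width: 0.0217
grasp_force: 35.0
```

```bash
python3 -m handwheel '[[0,0,-0.02,0,0,0],[0,0,-0.06,0,0,0],[0,0,-0.095,0,0,0],[0,0,-0.095,0,0,0]]'
python3 -c "
from h import *
to([.4965,-.1388,.1],-18.3)"
```

```text
time: 2.9
eef_pos: [0.52, 0.1546, 0.1034]
orientation: [[-0.972, 0.236, 0.008], [0.236, 0.972, 0.001], [-0.007, 0.003, -1.0]]
contact_force: [1.4, -0.9, -0.3]
grip_width: 0.0215
grasp_force: 35.0
[-0.0462 -0.2907  0.0029] [0.0034 0.0072 0.0816] pos [0.52   0.1546 0.1034] F [ 1.4 -0.9 -0.3] t 2.9
```

```bash
python3 -m handwheel '[[-0.003,-0.02,0,0,0,0.006],[-0.009,-0.06,0,0,0,0.02],[-0.016,-0.1,0,0,0,0.03],[-0.022,-0.14,0,0,0,0.04],[-0.029,-0.18,0,0,0,0.05],[-0.035,-0.22,0,0,0,0.06],[-0.042,-0.26,0,0,0,0.07],[-0.046,-0.28,0,0,0,0.08]]'
python3 -m handwheel '[[0,-0.009,0.002,0,0,0],[0,-0.009,0.002,0,0,0],[0,-0.009,0.002,0,0,0]]'
python3 - <<'E'
from h import *
to([.4965,-.1388,.0497],-18.3)
a=[]
for n,(u,v) in(('top',(385,250)),('scene',(225,240))):
    i=ctrl.read_camera(n)[:,:,::-1];cv2.imwrite(f'pics/{n}1.png',i)
    a.append(cv2.resize(i[v-60:v+60,u-40:u+40],(400,600),interpolation=cv2.INTER_CUBIC))
cv2.imwrite('pics/z1.png',np.hstack(a))
E
```

```text
time: 3.7
eef_pos: [0.4946, -0.1317, 0.0983]
orientation: [[-0.949, 0.315, -0.001], [0.315, 0.949, -0.0], [0.001, -0.001, -1.0]]
contact_force: [0.4, 0.7, -0.0]
grip_width: 0.0216
grasp_force: 35.0
time: 4.0
eef_pos: [0.4918, -0.1363, 0.0967]
orientation: [[-0.95, 0.312, -0.002], [0.312, 0.95, 0.001], [0.002, 0.0, -1.0]]
contact_force: [-0.2, -0.4, -0.7]
grip_width: 0.0216
grasp_force: 35.0
[-0.0053 -0.0009  0.047 ] [ 0.0005 -0.0018  0.0018] pos [ 0.4918 -0.1363  0.0967] F [-0.2 -0.4 -0.7] t 4.0
```

View pics/z1.png

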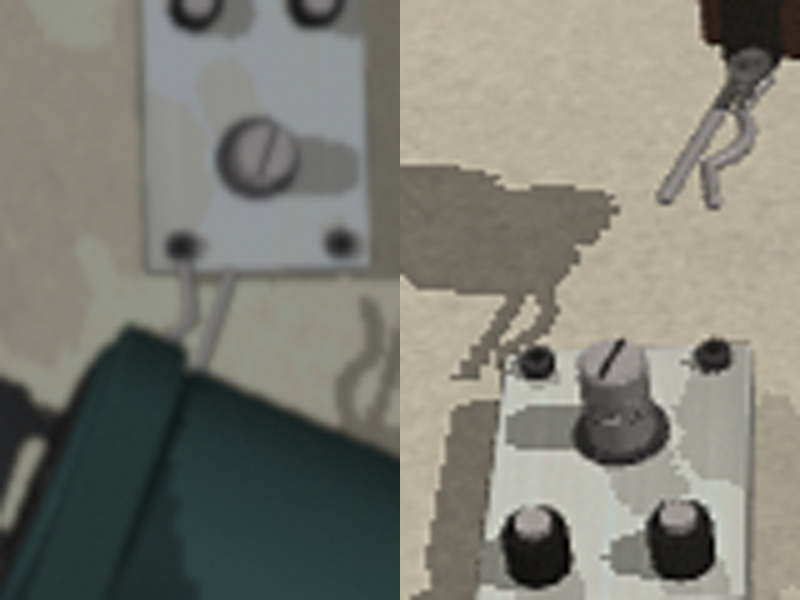

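The leg tip is visible in both crops, at (233,275) in top and (665,200) in scene. The clip is held straight, so I'll triangulate the tip.

```bash
python3 - <<'E'
from h import *
T=cal('top');S=cal('scene')
p=lambda X,Y,u,v:(u-40+X/5-.4,v-60+Y/5-.4)
def tri(a,b):
    o1,d1=ray(T,*a);o2,d2=ray(S,*b);d1/=np.linalg.norm(d1);d2/=np.linalg.norm(d2)
    t=np.linalg.lstsq(np.c_[d1,-d2],o2-o1,rcond=None)[0];A=o1+t[0]*d1;B=o2+t[1]*d2
    return np.round((A+B)*500,1),np.round((A-B)*1000,1)
print('tip',tri(p(234,275,385,250),p(664,200,385+0-385+225-80,240)))
print('tipT',onz(T,*p(234,275,385,250),.095),'S',onz(S,*p(664-400,200,225,240),.095))
r=onz(T,*p(205,368,385,250),.095);r2=onz(S,*p(713-400,115,225,240),.095);print('mid T',r,'S',r2)
print('pin',tri(p(266,148,385,250),p(613-400,361,225,240)))
o=ctrl.get_obs();P=o['eef_pos'];print('expected tip',P-o['orientation'][:,0]*.102)
E
```

```text
tip (array([ 585.5, -168.5,   92.4]), array([ 0. , -0.3,  0. ]))
tipT [ 0.58543305 -0.16836624  0.095     ] S [ 0.5887168  -0.16790527  0.095     ]
mid T [ 0.55013876 -0.15740604  0.095     ] S [ 0.54046411 -0.15320627  0.095     ]
pin (array([ 636.6, -184.8,   62.8]), array([-0. ,  0.8, -0.1]))
expected tip [ 0.58926215 -0.16787092  0.09701758]
```

```bash
python3 -m handwheel '[[0,0,0.03,0,0,0],[0,0,0.046,0,0,0],[-0.015,0,0.046,0,0,0],[-0.03,0,0.046,0,0,0],[-0.03,0,0.046,0,0,0],[-0.03,0,0.046,0,0,0]]'
python3 - <<'E'
from h import *
o=ctrl.get_obs();print(o['orientation'].round(4),o['contact_force'],o['torque'])
a=[]
for n,(u,v) in(('top',(395,230)),('scene',(230,240))):
    i=ctrl.read_camera(n)[:,:,::-1];cv2.imwrite(f'pics/{n}2.png',i)
    a.append(cv2.resize(i[v-30:v+30,u-20:u+20],(400,600),interpolation=cv2.INTER_CUBIC))
cv2.imwrite('pics/z2.png',np.hstack(a))
E
```

```text
time: 4.7
eef_pos: [0.5208, -0.1458, 0.0513]
orientation: [[-0.95, 0.311, -0.001], [0.311, 0.95, 0.0], [0.001, -0.0, -1.0]]
contact_force: [-0.3, 0.0, -0.7]
grip_width: 0.0218
grasp_force: 35.0
[[-9.504e-01  3.112e-01 -6.000e-04]
 [ 3.112e-01  9.504e-01  2.000e-04]
 [ 6.000e-04 -0.000e+00 -1.000e+00]] [-0.31754268  0.01065706 -0.7157242 ] [0.05667776 0.04491706 0.04127931]
```

View pics/z2.png

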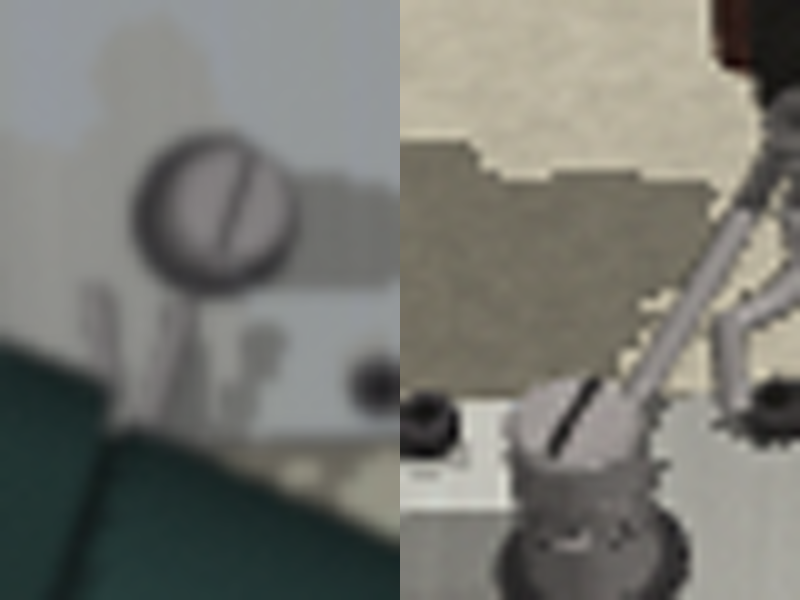

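The tip is just behind the pin, about 11 mm short of it, and lines up with the hole. Now I'll feel forward in small steps.

```bash
python3 -m handwheel '[[-0.004,0,0,0,0,0],[-0.007,0,0,0,0,0],[-0.009,0,0,0,0,0],[-0.009,0,0,0,0,0]]'
for i in 1 2; do python3 -m handwheel '[[-0.001,0,0,0,0,0],[-0.002,0,0,0,0,0],[-0.002,0,0,0,0,0]]' | egrep 'eef|contact'; done
```

```text
time: 5.2
eef_pos: [0.5301, -0.1499, 0.0515]
orientation: [[-0.95, 0.313, 0.0], [0.313, 0.95, -0.0], [-0.001, -0.0, -1.0]]
contact_force: [0.4, -0.0, -1.8]
grip_width: 0.0215
grasp_force: 35.0
eef_pos: [0.5316, -0.1503, 0.0513]
contact_force: [0.6, -0.2, -1.7]
eef_pos: [0.5334, -0.1509, 0.0513]
contact_force: [-0.4, 0.9, -1.7]
```

```bash
for i in 1 2; do python3 -m handwheel '[[-0.001,0,0,0,0,0],[-0.002,0,0,0,0,0],[-0.003,0,0,0,0,0],[-0.003,0,0,0,0,0]]' | egrep 'eef|contact'; done; python3 -c "
from h import *
o=ctrl.get_obs();print(o['torque'],o['eef_pos'])"
```

```text
eef_pos: [0.5363, -0.1519, 0.0513]
contact_force: [0.1, 0.2, -3.0]
eef_pos: [0.5393, -0.1528, 0.0514]
contact_force: [-1.6, 0.6, -2.1]
[0.08442542 0.23458785 0.00772124] [ 0.53928596 -0.1528393   0.05135918]
```

```bash
python3 -m handwheel '[[0,0,0.001,0,0,0],[-0.002,0,0.001,0,0,0],[-0.004,0,0.001,0,0,0],[-0.004,0,0.001,0,0,0]]' | egrep 'eef|contact'; python3 -m handwheel '[[-0.002,0,0,0,0,0],[-0.004,0,0,0,0,0],[-0.004,0,0,0,0,0]]' | egrep 'eef|contact'; python3 -c "
from h import *
o=ctrl.get_obs();print(o['torque'],o['eef_pos'])"
```

```text
eef_pos: [0.5438, -0.1544, 0.0506]
contact_force: [-0.3, 0.4, 0.1]
eef_pos: [0.5471, -0.1553, 0.0504]
contact_force: [1.1, -0.2, -0.9]
[ 0.08592355 -0.02202586  0.04273163] [ 0.54713256 -0.15528563  0.05042116]
```

```bash
for i in 1 2 3; do python3 -m handwheel '[[-0.001,0,0,0,0,0],[-0.002,0,0,0,0,0],[-0.003,0,0,0,0,0],[-0.003,0,0,0,0,0]]' | egrep 'eef|contact'; done; python3 -c "
from h import *
o=ctrl.get_obs();print(o['torque'],o['eef_pos'])"
```

```text
eef_pos: [0.5491, -0.1559, 0.0501]
contact_force: [-1.2, 1.3, -0.6]
eef_pos: [0.5521, -0.1569, 0.0502]
contact_force: [-2.5, 3.7, 0.3]
eef_pos: [0.5557, -0.1581, 0.0504]
contact_force: [-1.2, 3.4, -0.3]
[0.60387756 0.29127783 0.23450706] [ 0.55568686 -0.15810223  0.05036595]
```

```bash
for i in 1 2 3; do python3 -m handwheel '[[-0.001,0.0002,0,0,0,0],[-0.002,0.0003,0,0,0,0],[-0.003,0.0004,0,0,0,0],[-0.003,0.0004,0,0,0,0]]' | egrep 'eef|contact|width'; done; python3 -c "
from h import *
o=ctrl.get_obs();print(o['torque'],o['eef_pos'])"
```

```text
eef_pos: [0.5575, -0.1585, 0.0502]
contact_force: [-3.5, 2.7, -1.5]
grip_width: 0.0217
eef_pos: [0.5608, -0.1594, 0.0502]
contact_force: [-3.6, 1.8, -1.2]
grip_width: 0.0217
eef_pos: [0.5639, -0.1602, 0.0503]
contact_force: [-3.5, 0.9, -2.0]
grip_width: 0.0218
[ 0.05945368  0.81164708 -0.10979578] [ 0.56386097 -0.16019722  0.05030893]
```

```bash
for i in 1 2 3; do python3 -m handwheel '[[-0.001,0,0.0001,0,0,0],[-0.002,0,0.0002,0,0,0],[-0.003,0,0.0003,0,0,0],[-0.003,0,0.0003,0,0,0]]' | egrep 'eef|contact|width'; done
```

```text
eef_pos: [0.5679, -0.1615, 0.0503]
contact_force: [-2.7, -0.5, -0.7]
grip_width: 0.0216
eef_pos: [0.5702, -0.1621, 0.0499]
contact_force: [-3.9, -2.3, -1.7]
grip_width: 0.0218
eef_pos: [0.5731, -0.163, 0.0496]
contact_force: [-4.6, -2.6, -1.0]
grip_width: 0.0216
```

```bash
python3 - <<'E'
from h import *
o=ctrl.get_obs();print(o['torque'],o['contact_force'])
a=[]
for n,(u,v) in(('top',(395,215)),('scene',(230,260))):
    i=ctrl.read_camera(n)[:,:,::-1];cv2.imwrite(f'pics/{n}3.png',i)
    a.append(cv2.resize(i[v-30:v+30,u-20:u+20] if n=='top' else i[v-45:v+45,u-30:u+30],(400,600),interpolation=cv2.INTER_CUBIC))
cv2.imwrite('pics/z3.png',np.hstack(a))
E
```

```text
[-0.3633096   0.79878819 -0.22317147] [-4.60100131 -2.58359582 -0.95374453]
```

View pics/z3.png

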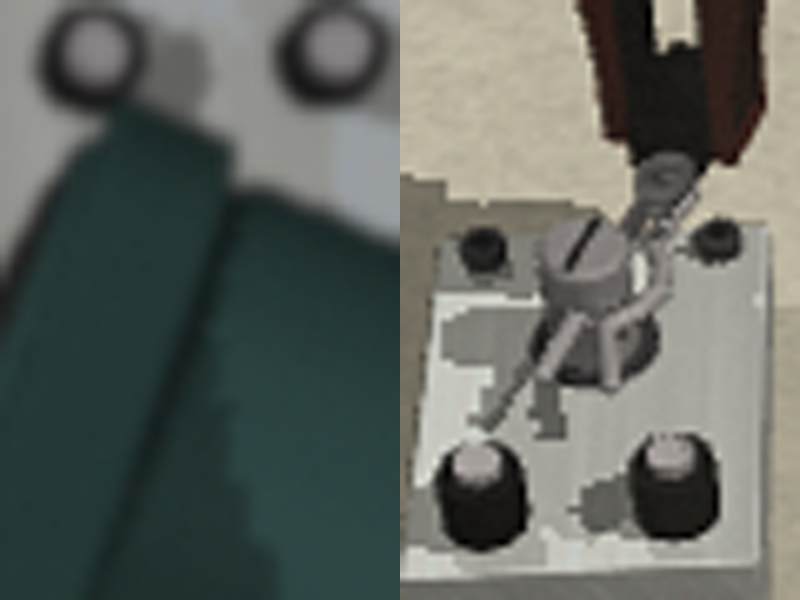

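The leg is through the hole, with its tip at scene (221.5,271). The bow's waist is at the side of the pin. I'll measure how far the tip has travelled.

```bash
python3 - <<'E'
from h import *
S=cal('scene')
f=lambda X,Y:(200+(X-400)*.15-.43,215+Y*.15-.43)
t=onz(S,*f(545,377),.048);d=np.array([np.cos(.319),-np.sin(.319)])
p=np.array([.6366,-.1848]);print(t,'tip past axis',(t[:2]-p)@d)
print('bow end',(onz(S,*f(612,388),.048)[:2]-p)@d,'waist',(onz(S,*f(608,325),.048)[:2]-p)@d, 'loop',(onz(S,*f(665,180),.048)[:2]-p)@d)
P=ctrl.get_obs()['eef_pos'];print('tcp before axis',(p-P[:2])@d)
E
```

```text
[ 0.66844739 -0.19416643  0.048     ] tip past axis 0.03317814291319007
bow end 0.03210612089877515 waist 0.011165942249759185 loop -0.04527245034253068
tcp before axis 0.06718714729904766
```

```bash
for i in 1 2; do python3 -m handwheel '[[-0.001,0,0,0,0,0],[-0.002,0,0,0,0,0],[-0.0025,0,0,0,0,0],[-0.0025,0,0,0,0,0],[-0.0025,0,0,0,0,0]]' | egrep 'eef|contact|width'; done; python3 -c "
from h import *
o=ctrl.get_obs();print(o['torque'],o['eef_pos'])"
```

```text
eef_pos: [0.5756, -0.1638, 0.0496]
contact_force: [-3.4, -3.9, -1.3]
grip_width: 0.0217
eef_pos: [0.5774, -0.1644, 0.0495]
contact_force: [-4.4, -3.7, -0.5]
grip_width: 0.0219
[-0.65382213  0.84135251 -0.27859864] [ 0.57743371 -0.16441874  0.04953039]
```

```bash
python3 -m handwheel '[[0,-0.0004,0,0,0,0],[-0.0005,-0.0008,0,0,0,0],[-0.0005,-0.0008,0,0,0,0],[-0.0005,-0.0008,0,0,0,0]]' | egrep 'eef|contact|width'
python3 - <<'E'
from h import *
u,v=230,260
i=ctrl.read_camera('scene')[:,:,::-1];cv2.imwrite('pics/scene4.png',i)
cv2.imwrite('pics/z4.png',cv2.resize(i[v-30:v+30,u-40:u+40],(800,600),interpolation=cv2.INTER_CUBIC))
E
```

```text
eef_pos: [0.5786, -0.1651, 0.0497]
contact_force: [-0.9, -1.9, -0.8]
grip_width: 0.0217
```

View pics/z4.png

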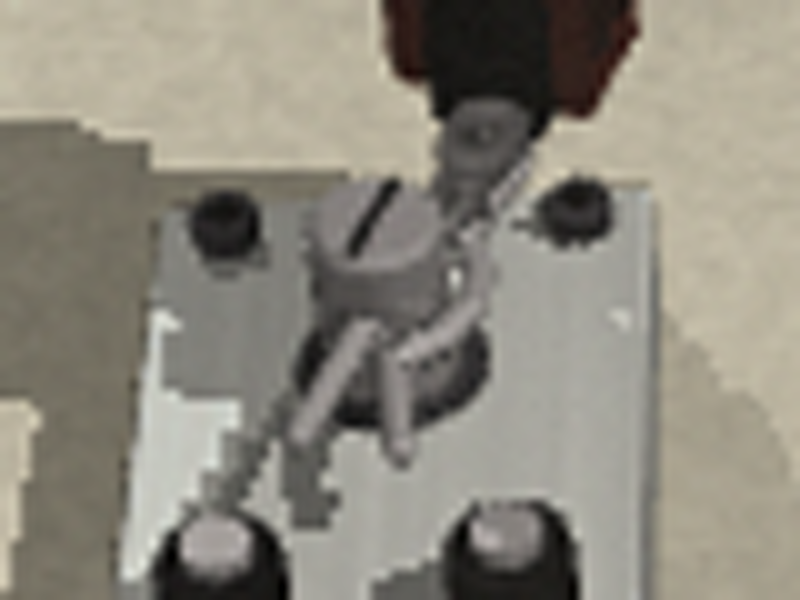

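```bash
python3 - <<'E'
from h import *
S=cal('scene')
f=lambda X,Y:(190+X*.1-.45,230+Y*.1-.45)
d=np.array([np.cos(.319),-np.sin(.319)]);n=np.array([-d[1],d[0]])
p=onz(S,*f(376,218),.064)[:2];print('pin',p)
for k,P in dict(tip=(298,442),bowend=(401,460),waist=(395,352),swell=(485,290),legexit=(372,330)).items():
    t=onz(S,*f(*P),.048)[:2]-p;print(k,np.round([t@d*1000,t@n*1000],1))
P=ctrl.get_obs()['eef_pos'];print('tcp before axis',(np.array([.6366,-.1848])-P[:2])@d)
E
```

```text
pin [ 0.63667216 -0.18519683]
tip [39.7  0.7]
bowend [38.8 19.1]
waist [15.1  8.1]
swell [-3.6 17.2]
legexit [11.1  2.2]
tcp before axis 0.06125521050839898
```

The tip is about 40 mm past the pin axis and the waist sits closed behind the pin, so the clip is home. I'll release it and lift clear.

```bash
python3 -m handwheel '[[0,0,0,0,0,0],[0,0,0,0,0,0],[0,0,0,0,0,0],[0,0,0,0,0,0]]' 0.5
python3 -m handwheel '[[0,0,-0.01,0,0,0],[0,0,-0.04,0,0,0],[0.04,0,-0.08,0,0,0],[0.08,0,-0.11,0,0,0],[0.12,0,-0.14,0,0,0],[0.12,0,-0.14,0,0,0],[0.12,0,-0.14,0,0,0]]'
python3 - <<'E'
from h import *
a=[]
for n,(u,v) in(('top',(393,230)),('scene',(228,255))):
    i=ctrl.read_camera(n)[:,:,::-1];cv2.imwrite(f'pics/{n}5.png',i)
    a.append(cv2.resize(i[v-45:v+45,u-30:u+30],(400,600),interpolation=cv2.INTER_CUBIC))
cv2.imwrite('pics/z5.png',np.hstack(a))
E
```

```text
time: 12.85
eef_pos: [0.578, -0.165, 0.0496]
orientation: [[-0.95, 0.312, 0.0], [0.312, 0.95, -0.0], [-0.0, 0.0, -1.0]]
contact_force: [0.3, -0.2, -0.1]
grip_width: 0.044
grasp_force: 0.0
time: 13.55
eef_pos: [0.4639, -0.1276, 0.1913]
orientation: [[-0.95, 0.313, 0.003], [0.313, 0.95, -0.001], [-0.004, -0.0, -1.0]]
contact_force: [0.6, -0.6, -0.8]
grip_width: 0.044
grasp_force: 0.0
```

View pics/z5.png

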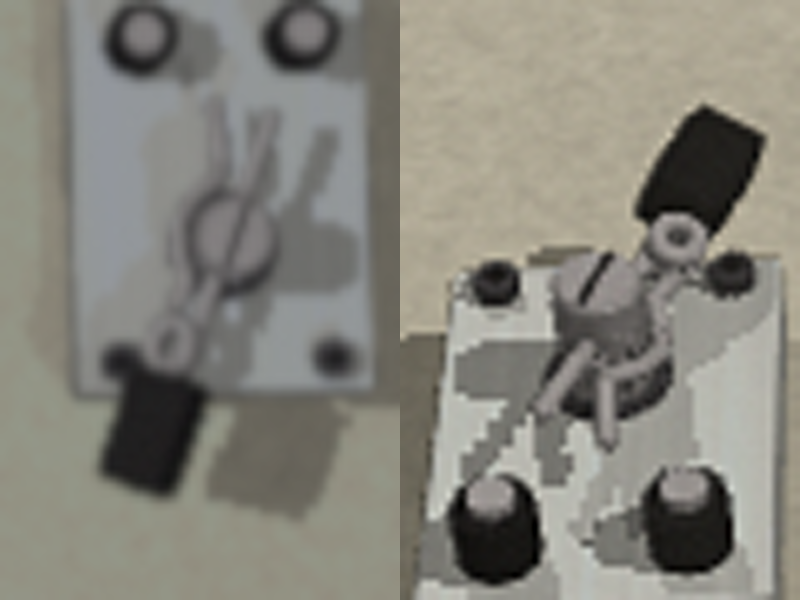

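The clip stays in place on its own: the leg is through, with its tip at top crop (265,115), and the bow is closed round the pin at (230,240). The gripper is clear.

```bash
python3 -c "
from station import ctrl
print(ctrl.job_done())"
```

```text
the job is handed in; nothing more can be done
None
```

The R-clip is home on the locking pin, with its leg through the cross hole and the bow closed round the pin; I let go, moved clear and handed the job in at about 14 s, with wrist force readings no higher than about 6 N during insertion.

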